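# Fit the missing foot to a furniture base rail

## Task

The upturned base rail has one tall foot fitted and one empty tapered hole. Take the matching tall foot out of the drying rack, stand its tapered shank upright in the empty hole and tap or press it down until its collar sits on the rail like that of its neighbour, so that it stays there by friction alone. Leave the round bun foot in the rack and do not disturb the cork block.

Things in the scene. Friction and masses are not known exactly. Their poses are not given: they have to be found in the camera images.
- tall_foot: loose tall wooden foot, 122 mm long, 0.1 to 0.15 kg, shank down in one of the rack's holes. Origin: centre of the shank's lower end, z up the axis (yaw means nothing). Shank: cone, 20 mm across at z = 0, 29 mm at z = 46 mm. Collar: 44 mm across, z = 46 to 54 mm. Above it an upright cylinder 35 mm across, z = 54 mm to the flat top at 122 mm, to grip it by.
- tall_foot_collar (a point): point on the tall foot's axis at the underside of its collar, 46 mm above the shank's lower end. Just set in the hole, the collar stays about 8 mm above the rail; the last 8 mm need a rising downward push or taps on the foot's top, 10 to 18 N at the end, until the collar meets the rail, a hard stop. Let go, it stays down, rising 1 mm at most.
- bun_foot: the loose short bun foot, 95 mm long overall, standing shank down in the other hole of the rack; same shank and collar, but above the collar a squat ball 53 mm across. Origin: centre of the lower end of the shank, z up. Stays where it is.
- foot_rack: fixed pale wooden drying rack, 62 (x) x 160 (y) x 52 mm high, origin at the centre of its underside. Two wide holes 34 mm across and 49 mm deep at y = -45 and +45 mm; the feet hang in them by their collars, so the collars' undersides are at its top. Either foot may be in either hole.
- base_rail: fixed upturned wooden base rail, 66 (x) x 190 (y) x 50 mm thick, origin at the centre of its underside. Two tapered holes with black springy plastic liners through it, at y = -55 mm (empty) and y = +55 mm (holds the fitted foot).
- rail_hole (a point): centre of the mouth of the empty tapered hole, in the rail's top face, 50 mm above the table, z up; mouth 27.6 mm across, narrowing downward with the shank's own taper (0.1 mm of radius per mm), 50 mm deep, right through.
- fitted_foot: tall foot of the same make, fixed, already home in the rail's other hole, its collar on the rail; top 126 mm above the table. Origin: lower end of its shank, z up.
- clock_bonnet: fixed upright wooden clock hood frame, 0.32 to 0.39 m tall, standing across the table behind rack and rail; its nearest face is at x = 0.487 m from y = -0.21 to +0.40 m. A joint-space swing from right to left can strike it: pass in front of it or above it. Fingers that close along world y keep the gripper clear of it.
- cork: loose cork sanding block, 122 (x) x 84 (y) x 33 mm, lying flat on the table between rack and rail; origin at the centre of its underside. Stays where it is.

How it is judged:
By the outcome, as a careful person would: the job done as asked, in the order asked, and still so for the second after the job is handed in, with the robot touching nothing.
It also fails if it takes over 56 s, if anything falls off the work surface, if the arm or the gripper's body presses on something with over 40 N, if the wrist force passes 120 N, or if a joint passes its speed limit or range.

## Robot

A 6-joint arm with a two-finger parallel gripper is mounted at the origin on a cart in front of the work surface, level with it; the furniture and walls round the work are solid. World frame = base frame: x ahead of the robot, y to its left, z up, the work surface at z = 0. Lengths are in m, angles in rad, forces in N, time in s.
With the tool pointing down it reaches from about 0.375 to 0.75 m from the base axis. Payload 9 kg.
Tool frame: the origin (TCP) lies on the centre line of the jaws, within the pads' length; the fingertips stand 8 mm ahead of it and the grasp point (between the pads) lies 11 mm behind it (bot.nose_length is the distance from the TCP to the fingertips, in m); z points along the fingers, y is the line along which they close (so a half turn about z gives the same grasp; the last joint's range is limited). The gripper opens to 85 mm and grips with 20 to 120 N. Pads are 22 mm wide; open, the fingers measure 114 mm over their backs; the gripper's body (76 mm by 85 mm) begins 54 mm behind the grasp point. The pads swing forward as they close: fully open they stand 13 mm farther back than shut.
Start: joints at [1.125, 0.104, 0.097, 1.564, 0, 1.353], TCP at [0.136, 0.585, 0.239] pointing down, gripper open.
Joint ranges: [-2.99, 2.99], [-0.84, 1.86], [-1.1, 1.16], [-1.84, 2.11], [-1.51, 1.56], [-3.14, 3.14]. Speed limits (rad/s): [2.22, 2.22, 2.57, 3.14, 3.14, 3.14].

## Interface

Orientations are given as [roll, pitch, yaw] about the fixed x, y, z axes, in that order (R = Rz(yaw) Ry(pitch) Rx(roll)).
In Python, from workcell import bot, eyes, workorder gives the robot as it stands.
- The arm moves only by the tool servo_tool, never from a script. Its argument "rows" is a list that holds one entry, the list of rows, each a list of 5 numbers: the closure, from 0 (fully open) to 1 (shut), then the shift along the tool's x, y, z in mm, then the turn about the tool's z in degrees. In form: [[[jaw, x, y, z, spin], ...]]. A call has 1 to 12 rows; each row is the pose to reach, as a shift and turn from the pose commanded when the call began, along the tool's axes at that moment; what a row does not reach only later rows make up. A row lasts 1/10 s, in which the tool goes at most 50 mm and 8.59 degrees, less where a joint would pass 70% of its speed; a pose out of reach is approached as far as the arm can. A call with a gripper value outside its range is refused whole. The fingers move at their own pace and stop on an object; "grip_force" is the grip in N (left out, the last holds). Time passes only in rows, so rows that repeat a pose let the fingers close. It gives the time, the measured TCP pose, the force, the opening and the grip force at its end, in the units of the state.
- bot.get_obs(): the state, without advancing time (a new reading comes with each control period).
- eyes.read_camera(name): name is "scene" or "top" or "wrist"; returns a dict with "color" (400x640x3 uint8, red, green, blue), "vfov" (degrees; the focal length in pixels is half the picture's height over the tangent of half this angle, whatever the lens; pixels are square), "cx", "cy" (the principal point, pixels), "dist_coeffs" ([k1, k2, p1, p2, k3] as OpenCV has them; the pictures are not rectified), "extrinsics" (4x4, takes a point from world to camera coordinates); the wrist camera has in their place "mount" (4x4, takes a point from camera to tool coordinates, whose origin is the TCP and whose axes are the flange's). Camera axes: x right, y down, z forward; pixel columns grow to the right and rows downward; lengths in m; the calibration is good to about 2 mm. A picture is of the moment at which its call begins: read the wrist's pose just before it. There is no depth.
- workorder.close_job(): hands the job in; it is judged then, once.
The state is a dict: "t": time; "q": joint angles; "joint_velocities": joint speeds; "joint_torque": joint torques, N m; "ee_pos": TCP position; "tcp_rot": TCP orientation; "contact_force": force on the tool from outside, world axes, zero at the start; "moment": the same for the moment, N m; "grip_width": opening from 0.0 (shut) to 1.0 (fully open); "grip_force": force on a finger pad.
Only numpy, scipy, OpenCV 4.12 (cv2) and the standard library are available. Lean on these libraries where they do the work, as an engineer would, in place of code of your own. Each camera call takes 0.05 s, during which the arm holds its last target. There are 200 camera calls.

## Working session

There is one attempt and no reset: what is moved stays moved. The work goes in short steps, Python scripts to look and compute and a tool call to move; the robot and the scene stay as the last step left them, time stands still between calls to the robot, and variables do not carry over. Pictures are saved under pics/ and viewed, at most 10 in all, crops included, and the job is handed in when it is done.

Besides the shell and the picture viewer there is one more tool, called after "Call:" as a command line: name --argument value ..., lists and objects as JSON in quotes. servo_tool: Moves the arm, as the interface text tells. Its arguments: {"type":"object","properties":{"rows":{"type":"array"},"grip_force":{"type":"number"}},"required":["rows"]}

```bash
mkdir -p pics
cat > h.py <<'E'
import numpy as np, cv2
from workcell import bot, eyes, workorder
from scipy.spatial.transform import Rotation as R
def K(c):
    f=200/np.tan(np.radians(c["vfov"])/2); return np.array([[f,0,c["cx"]],[0,f,c["cy"]],[0,0,1.]])
def T_cw(c,o=None):
    if "mount" in c:
        T=np.eye(4);T[:3,:3]=R.from_euler("xyz",o["tcp_rot"]).as_matrix();T[:3,3]=o["ee_pos"]
        return T@np.array(c["mount"])
    return np.linalg.inv(np.array(c["extrinsics"]))
def ray(c,T,uv):
    p=cv2.undistortPoints(np.array([[uv]],float),K(c),np.array(c["dist_coeffs"],float))[0,0]
    return T[:3,3],T[:3,:3]@np.array([p[0],p[1],1])
def onz(c,T,uv,z):
    o,d=ray(c,T,uv); return o+d*(z-o[2])/d[2]
def proj(c,T,P):
    W=np.linalg.inv(T); r,_=cv2.Rodrigues(W[:3,:3])
    return cv2.projectPoints(np.array(P,float).reshape(-1,1,3),r,W[:3,3],K(c),np.array(c["dist_coeffs"],float))[0][:,0]
E
python3 - <<'E'
from h import *
import pickle
o=bot.get_obs(); d={n:eyes.read_camera(n) for n in("scene","top")}
pickle.dump((o,d),open("d0.pkl","wb"))
for n,c in d.items(): cv2.imwrite(f"pics/{n}0.png",c["color"][:,:,::-1]); print(n,T_cw(c)[:3,3].round(3),T_cw(c)[:3,2].round(2))
print(o["ee_pos"],o["tcp_rot"],o["grip_width"],o["t"],bot.nose_length)
E
```

```text
scene [ 0.122 -0.623  0.749] [ 0.33  0.63 -0.7 ]
top [0.327 0.018 0.963] [ 0.12 -0.02 -0.99]
[0.13533421 0.58418776 0.2385    ] [-3.14023624e+00 -3.29722764e-04  2.91375945e+00] 1.0008093022042415 0.0 0.008
```

View pics/scene0.png

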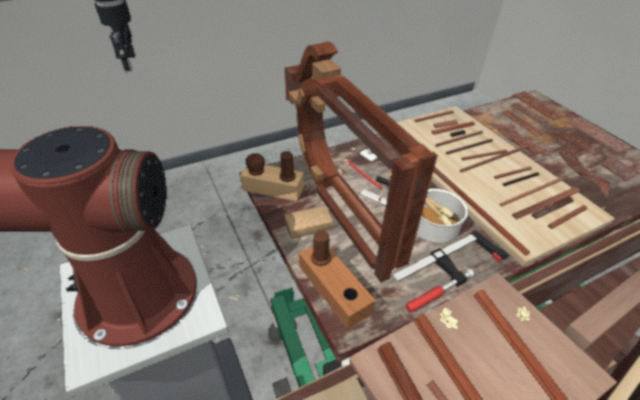

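View pics/top0.png

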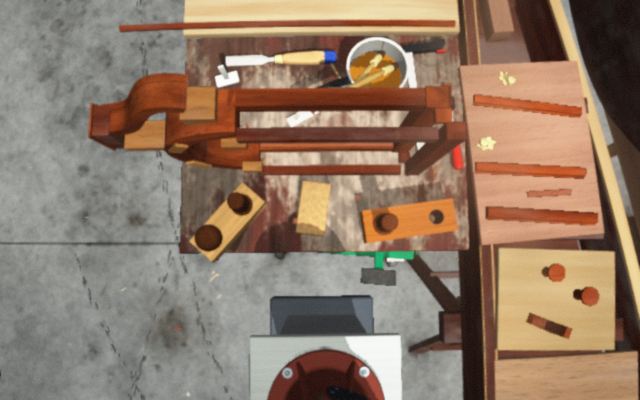

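The scene view shows the bun at (255,165), the tall foot at (287,165) and the empty hole at (351,294). In the top view the bun is at (208,237), the tall foot at (239,202), the fitted foot at (386,223) and the hole at (436,217).

Run:
```python
from h import *
import pickle
o,d=pickle.load(open("d0.pkl","rb"))
t=d["top"]["color"][:,:,::-1];s=d["scene"]["color"][:,:,::-1]
z=lambda im,x,y:cv2.resize(im[y:y+56,x:x+78],(390,280),interpolation=cv2.INTER_CUBIC)
cv2.imwrite("pics/crop0.png",np.vstack([np.hstack([z(t,190,180),z(t,370,190)]),np.hstack([z(s,240,145),z(s,300,235)])]))
T=T_cw(d["top"]);S=T_cw(d["scene"])
print("hole",onz(d["top"],T,(436,217),.05),onz(d["scene"],S,(351,294),.05))
print("tall",onz(d["top"],T,(239,201),.128),onz(d["scene"],S,(287,153),.128))
print("bun",onz(d["top"],T,(208,237),.09),"fit",onz(d["top"],T,(386,223),.126))
```

```text
hole [ 0.39376188 -0.22882425  0.05      ] [ 0.39552207 -0.23149072  0.05      ]
tall [0.42138278 0.15928454 0.128     ] [0.42627319 0.16798629 0.128     ]
bun [0.35633142 0.22514948 0.09      ] fit [ 0.37806652 -0.11349197  0.126     ]
```

View pics/crop0.png

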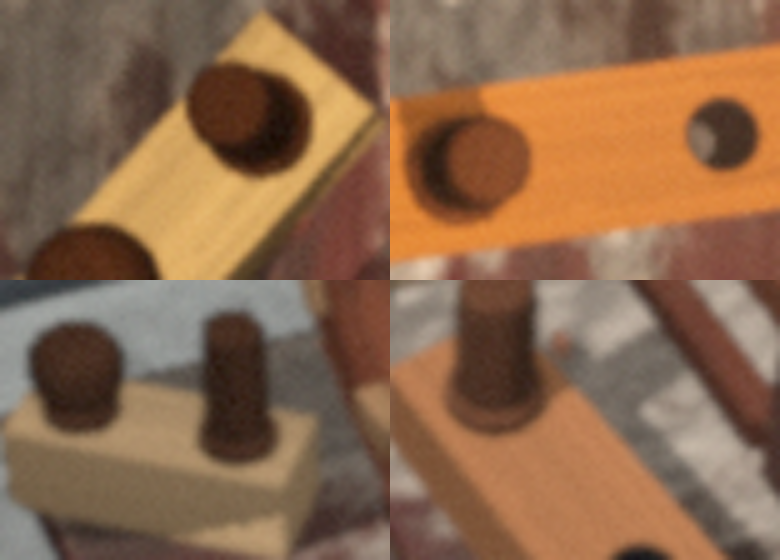

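The crop gives the centre of the tall foot's top at about (236,201) in the top view, the hole at (436.2,216.8) and the fitted foot's top at (389.6,222). I'll compute the move to a viewing pose.

```bash
cat >> h.py <<'E'
def delta(o,P):
    Rm=R.from_euler("xyz",o["tcp_rot"]).as_matrix(); return (Rm.T@(np.array(P)-o["ee_pos"])*1000).round(1)
E
python3 - <<'E'
from h import *
import pickle
o,d=pickle.load(open("d0.pkl","rb"))
c=d["top"];T=T_cw(c);S=T_cw(d["scene"])
print(onz(c,T,(236,201),.128),onz(d["scene"],S,(287,155),.128),onz(c,T,(389.6,222),.126),onz(c,T,(436.2,216.8),.05))
print(delta(o,(.424,.166,.239)))
E
```

```text
[0.42143029 0.16487557 0.128     ] [0.42296932 0.16014355 0.128     ] [ 0.37985416 -0.12028445  0.126     ] [ 0.39416709 -0.229256    0.05      ]
[-3.757e+02 -3.422e+02 -2.000e-01]
```

Call:
servo_tool --rows '[[[0, -374, -343, 0, -13], [0, -374, -343, 0, -13], [0, -374, -343, 0, -13], [0, -374, -343, 0, -13], [0, -374, -343, 0, -13], [0, -374, -343, 0, -13], [0, -374, -343, 0, -13], [0, -374, -343, 0, -13], [0, -374, -343, 0, -13], [0, -374, -343, 0, -13], [0, -374, -343, 0, -13], [0, -374, -343, 0, -13]]]'

```text
t: 1.3
ee_pos: [0.4228, 0.1646, 0.2389]
tcp_rot: [3.142, -0.001, 3.137]
contact_force: [-0.4, 0.4, 0.1]
grip_width: 0.999
grip_force: 0.0
```

Run:
```python
from h import *
o=bot.get_obs(); c=eyes.read_camera("wrist"); T=T_cw(c,o)
import pickle; pickle.dump((o,c),open("w1.pkl","wb"))
cv2.imwrite("pics/w1.png",c["color"][:,:,::-1])
print(o["ee_pos"],o["tcp_rot"],T[:3,3],T[:3,2]); print(proj(c,T,[[.422,.164,.128],[.422,.164,.052],o["ee_pos"]]))
```

```text
[0.42283848 0.16462127 0.23886597] [ 3.14153672e+00 -9.01887141e-04  3.13731896e+00] [0.35124287 0.16437857 0.37391857] [ 0.28154948 -0.0013369  -0.95954578]
[[318.52101328 202.60508537]
 [318.51782555 183.3308103 ]
 [319.78956773 265.84987293]]
```

View pics/w1.png

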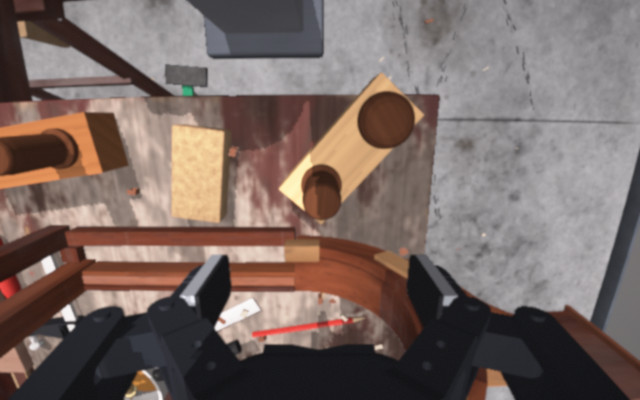

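The tall foot's top is an ellipse at about (321.5,203) and its base is at (322,182). The bun is at (386,120). I'll measure the foot's top in this wrist view.

Run:
```python
from h import *
import pickle
o,c=pickle.load(open("w1.pkl","rb"));T=T_cw(c,o)
im=c["color"][:,:,::-1]
cv2.imwrite("pics/w1c.png",cv2.resize(im[155:235,270:370],(750,600),interpolation=cv2.INTER_CUBIC))
print(onz(c,T,(321.5,203),.128),onz(c,T,(321.5,183),.06))
g=cv2.cvtColor(im,cv2.COLOR_BGR2HSV)
for v in (187,195,203,211): print(v,[tuple(int(k) for k in im[v,x]) for x in range(296,348,3)])
```

```text
[0.42236268 0.16652609 0.128     ] [0.41989966 0.16718105 0.06      ]
187 [(195, 246, 254), (182, 237, 253), (72, 101, 151), (36, 50, 83), (36, 52, 87), (48, 68, 113), (52, 75, 125), (37, 53, 88), (39, 53, 89), (37, 53, 87), (36, 52, 87), (32, 46, 75), (28, 39, 64), (23, 33, 53), (30, 41, 67), (80, 112, 149), (122, 169, 214), (120, 165, 211)]
195 [(179, 236, 254), (179, 236, 254), (130, 180, 226), (48, 67, 111), (57, 82, 138), (59, 83, 139), (58, 85, 141), (45, 66, 110), (39, 56, 92), (41, 58, 96), (41, 57, 94), (39, 56, 90), (39, 56, 92), (37, 53, 87), (31, 43, 70), (94, 130, 168), (120, 165, 210), (119, 159, 200)]
203 [(153, 210, 240), (189, 243, 254), (138, 192, 232), (54, 77, 127), (58, 83, 138), (58, 84, 139), (60, 87, 144), (47, 68, 112), (39, 56, 91), (41, 58, 97), (39, 55, 92), (39, 55, 90), (41, 57, 93), (39, 55, 89), (36, 52, 87), (78, 91, 113), (92, 98, 112), (96, 102, 116)]
211 [(74, 81, 106), (66, 71, 99), (62, 70, 100), (58, 74, 108), (54, 78, 129), (58, 85, 141), (58, 85, 141), (45, 65, 110), (39, 56, 92), (42, 59, 97), (40, 55, 92), (40, 56, 91), (40, 56, 93), (36, 50, 84), (83, 90, 108), (97, 103, 118), (88, 94, 108), (93, 100, 113)]
```

View pics/w1c.png

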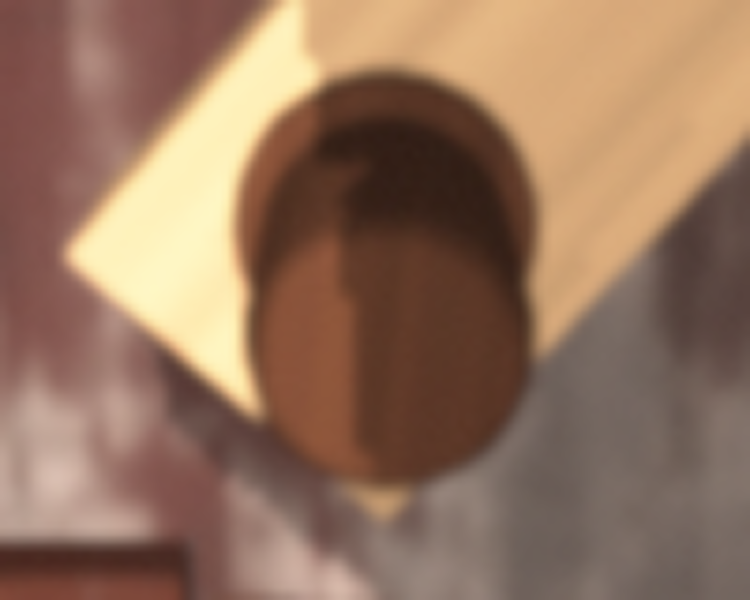

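Call:
servo_tool --rows '[[[0, 1.5, 2.4, 0, 0], [0, 1.5, 2.4, 50, 0], [0, 1.5, 2.4, 95, 0], [0, 1.5, 2.4, 125, 0], [0, 1.5, 2.4, 146, 0], [0, 1.5, 2.4, 146, 0], [0, 1.5, 2.4, 146, 0]]]'

```text
t: 2.05
ee_pos: [0.4204, 0.1694, 0.094]
tcp_rot: [3.141, 0.0, -3.14]
contact_force: [-0.1, 0.7, 1.1]
grip_width: 1.002
grip_force: 0.0
```

Call:
servo_tool --rows '[[[1, 0, 0, 0, 0], [1, 0, 0, 0, 0], [1, 0, 0, 0, 0], [1, 0, 0, 0, 0], [1, 0, 0, 0, 0], [1, 0, 0, 0, 0], [1, 0, 0, 0, 0], [1, 0, 0, 0, 0], [1, 0, 0, 0, 0], [1, 0, 0, 0, 0]]]' --grip_force 60

```text
t: 3.05
ee_pos: [0.4215, 0.1684, 0.0942]
tcp_rot: [3.141, 0.001, 3.141]
contact_force: [-1.5, -0.8, 5.4]
grip_width: 0.395
grip_force: 59.1
```

Call:
servo_tool --rows '[[[1, 0, 0, -20, 0], [1, 0, 0, -60, 0], [1, 0, 0, -110, 0], [1, 0, 0, -155, 0], [1, 0, 0, -155, 0], [1, 0, 0, -155, 0]]]'

```text
t: 3.65
ee_pos: [0.4215, 0.1683, 0.2491]
tcp_rot: [3.141, 0.002, 3.141]
contact_force: [-0.9, -0.2, -2.6]
grip_width: 0.392
grip_force: 59.8
```

Run:
```python
from h import *
o=bot.get_obs();print(o["ee_pos"],delta(o,(.394,-.230,.249)))
```

```text
[0.42148375 0.16831731 0.2490901 ] [ 2.710e+01 -3.983e+02 -1.000e-01]
```

Call:
servo_tool --rows '[[[1, 2, -25, 0, 0], [1, 5, -65, 0, 0], [1, 8, -110, 0, 0], [1, 11, -155, 0, 0], [1, 14, -200, 0, 0], [1, 17, -245, 0, 0], [1, 20, -290, 0, 0], [1, 23, -335, 0, 0], [1, 26, -370, 0, 0], [1, 27, -390, 0, 0], [1, 27, -398, 0, 0], [1, 27, -398, 0, 0]]]'

```text
t: 4.85
ee_pos: [0.393, -0.2297, 0.2468]
tcp_rot: [3.139, -0.002, 3.139]
contact_force: [0.1, 0.2, -0.4]
grip_width: 0.396
grip_force: 59.9
```

Run:
```python
from h import *
o=bot.get_obs(); d={n:eyes.read_camera(n) for n in("wrist","scene","top")}
import pickle; pickle.dump((o,d),open("w2.pkl","wb"))
print(o["ee_pos"],o["tcp_rot"])
w=d["wrist"]["color"][:,:,::-1]; T=T_cw(d["wrist"],o); print(proj(d["wrist"],T,[[.394,-.23,.05],[.394,-.23,.284],[.394,-.23,.162]]))
W=cv2.resize(w[100:400,170:470],(390,390))
z=lambda im,x,y:cv2.resize(im[y:y+120,x:x+120],(390,390),interpolation=cv2.INTER_CUBIC)
cv2.imwrite("pics/c2.png",np.hstack([W,z(d["scene"]["color"][:,:,::-1],290,190)]))
```

```text
[ 0.39297004 -0.2296584   0.2467601 ] [ 3.13949833e+00 -1.72418176e-03  3.13931886e+00]
[[318.41615595 183.20400675]
 [319.49109874 314.61382313]
 [318.67171277 214.44216097]]
```

View pics/c2.png

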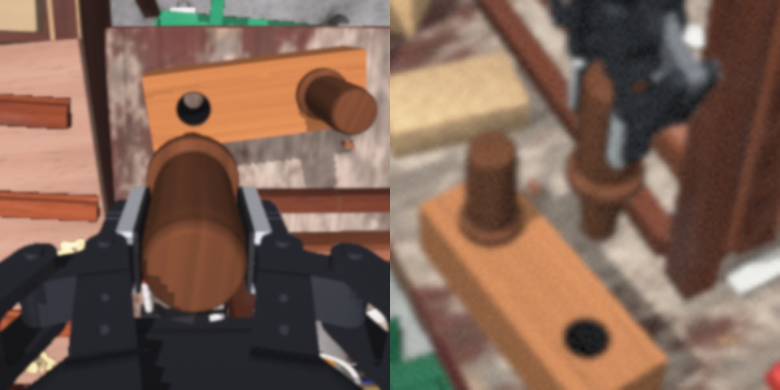

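The wrist crop shows the hole at about (318.5,183.8), matching the prediction. The foot's top disc is centred near (321.5,302), about 12 px above its prediction. I'll check grasp height, offset and tilt before inserting.

Run:
```python
from h import *
import pickle
o,d=pickle.load(open("w2.pkl","rb")); c=d["wrist"];T=T_cw(c,o);s=d["scene"];S=T_cw(s)
print(K(c)[0,0],T[:3,3],"hole",onz(c,T,(318.5,183.8),.05))
for z in (.262,.272,.282): print(z,onz(c,T,(321.5,301.5),z), 'lower edge',onz(c,T,(321.5,340.8),z),'w', onz(c,T,(361.7,300),z)[1]-onz(c,T,(281,300),z)[1])
p=o["ee_pos"]; b=np.array([p[0],p[1],0])
a=proj(s,S,[b+[0,0,z] for z in (.16,.206,.282)])
print(((a-[290,190])*3.25+[390,0]).round(1))
im=s["color"][190:310,290:410,::-1];cv2.imwrite("pics/s2.png",cv2.resize(im[5:85,40:110],(700,800))[:600])
w=c["color"][195:345,270:375,::-1]; cv2.imwrite("pics/w2.png",np.hstack([cv2.resize(w,(420,600)),cv2.resize(im[10:80,45:89],(377,600),interpolation=cv2.INTER_CUBIC)]))
```

```text
301.65474893277786 [ 0.32148411 -0.2303191   0.3818713 ] hole [ 0.39468492 -0.2299082   0.05      ]
0.262 [ 0.40317471 -0.22898665  0.262     ] lower edge [ 0.42529999 -0.22899549  0.262     ] w 0.037076711647509
0.272 [ 0.39635985 -0.2290978   0.272     ] lower edge [ 0.41663937 -0.22910591  0.272     ] w 0.033983668388682775
0.282 [ 0.38954499 -0.22920896  0.282     ] lower edge [ 0.40797876 -0.22921633  0.282     ] w 0.030890625129856547
[[595.6 226.9]
 [601.6 173.8]
 [612.6  74.7]]
```

View pics/w2.png

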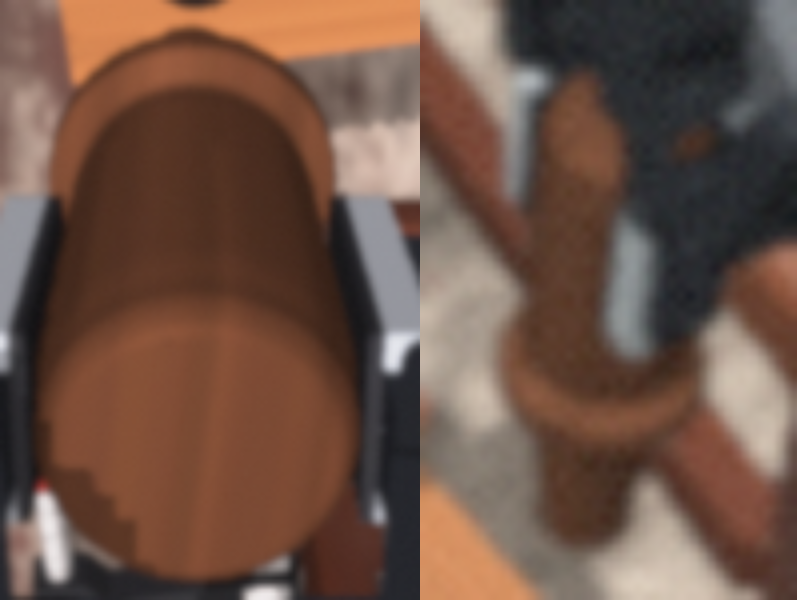

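The foot stands upright. Its top disc is at about (319.5,305) in the wrist view, so it sits within about 1 mm of the TCP axis. The scene view agrees: shank end at (354,260), collar at (356,244). The hole is at (0.3945,-0.230). I'll shift 1.5 mm and descend.

Call:
servo_tool --rows '[[[1, -1.5, 0, 0, 0], [1, -1.5, 0, 35, 0], [1, -1.5, 0, 70, 0], [1, -1.5, 0, 90, 0], [1, -1.5, 0, 98, 0], [1, -1.5, 0, 105, 0], [1, -1.5, 0, 112, 0], [1, -1.5, 0, 119, 0], [1, -1.5, 0, 126, 0], [1, -1.5, 0, 132, 0], [1, -1.5, 0, 132, 0]]]' --grip_force 100

```text
t: 6.1
ee_pos: [0.3947, -0.2293, 0.1154]
tcp_rot: [3.141, -0.001, 3.141]
contact_force: [-0.3, 0.3, -0.6]
grip_width: 0.388
grip_force: 99.2
```

Call:
servo_tool --rows '[[[1, 0, 0, 4, 0], [1, 0, 0, 8, 0], [1, 0, 0, 11, 0], [1, 0, 0, 14, 0], [1, 0, 0, 14, 0], [1, 0, 0, 14, 0]]]'

```text
t: 6.7
ee_pos: [0.3946, -0.2292, 0.1017]
tcp_rot: [3.14, -0.001, 3.141]
contact_force: [-3.7, 2.7, -0.9]
grip_width: 0.39
grip_force: 99.1
```

Call:
servo_tool --rows '[[[1, 0.7, 0.5, 0, 0], [1, 0.7, 0.5, 1, 0], [1, 0.7, 0.5, 2, 0], [1, 0.7, 0.5, 3, 0], [1, 0.7, 0.5, 3, 0]]]'

```text
t: 7.2
ee_pos: [0.3943, -0.229, 0.0998]
tcp_rot: [3.141, 0.0, 3.141]
contact_force: [-4.5, 4.2, 5.5]
grip_width: 0.391
grip_force: 99.6
```

Call:
servo_tool --rows '[[[1, 1, 1, 0, 0], [1, 1, 1, 1, 0], [1, 1, 1, 2, 0], [1, 1, 1, 3, 0], [1, 1, 1, 3, 0], [1, 1, 1, 3, 0]]]'

```text
t: 7.8
ee_pos: [0.3939, -0.2287, 0.0973]
tcp_rot: [-3.14, 0.001, 3.141]
contact_force: [-2.0, 1.3, 9.1]
grip_width: 0.389
grip_force: 100.2
```

Call:
servo_tool --rows '[[[1, 0.5, 0.3, 1, 0], [1, 0.5, 0.3, 2, 0], [1, 0.5, 0.3, 3, 0], [1, 0.5, 0.3, 4, 0], [1, 0.5, 0.3, 4, 0], [1, 0.5, 0.3, 4, 0]]]'

```text
t: 8.4
ee_pos: [0.3938, -0.2287, 0.0942]
tcp_rot: [-3.14, 0.002, 3.141]
contact_force: [-2.5, 3.2, 15.2]
grip_width: 0.391
grip_force: 100.7
```

Call:
servo_tool --rows '[[[1, 0, 0.2, 1, 0], [1, 0, 0.2, 2, 0], [1, 0, 0.2, 3, 0], [1, 0, 0.2, 3, 0], [1, 0, 0.2, 3, 0]]]'

```text
t: 8.9
ee_pos: [0.394, -0.2288, 0.0923]
tcp_rot: [-3.139, 0.003, 3.141]
contact_force: [-6.1, 5.4, 24.1]
grip_width: 0.39
grip_force: 101.8
```

Call:
servo_tool --rows '[[[1, 0.6, 0.6, 1, 0], [1, 0.6, 0.6, 2, 0], [1, 0.6, 0.6, 2, 0], [1, 0.6, 0.6, 2, 0]]]'

```text
t: 9.3
ee_pos: [0.394, -0.2288, 0.0922]
tcp_rot: [-3.137, 0.004, 3.141]
contact_force: [-8.7, 8.0, 39.8]
grip_width: 0.391
grip_force: 103.2
```

Hard stop reached: 16 N more force moved it only 0.1 mm. I'll relax the preload, release and rise.

Call:
servo_tool --rows '[[[1, 0, 0, -1.5, 0], [1, 0, 0, -3, 0], [1, 0, 0, -3, 0], [0, 0, 0, -3, 0], [0, 0, 0, -3, 0], [0, 0, 0, -3, 0], [0, 0, 0, -3, 0], [0, 0, 0, -3, 0], [0, 0, 0, -3, 0], [0, 0, 0, -3, 0]]]'

```text
t: 10.3
ee_pos: [0.3922, -0.227, 0.0902]
tcp_rot: [3.141, 0.0, 3.141]
contact_force: [0.5, -0.3, 0.0]
grip_width: 1.001
grip_force: 0.0
```

Call:
servo_tool --rows '[[[0, 0, 0, -20, 0], [0, 0, 0, -60, 0], [0, 0, 0, -105, 0], [0, 0, 0, -150, 0], [0, 0, 0, -150, 0], [0, 0, 0, -150, 0]]]'

```text
t: 10.9
ee_pos: [0.3927, -0.2275, 0.2413]
tcp_rot: [-3.14, 0.002, 3.141]
contact_force: [0.0, -0.2, 0.6]
grip_width: 1.002
grip_force: 0.0
```

Run:
```python
from h import *
o=bot.get_obs(); d={n:eyes.read_camera(n) for n in("wrist","scene")}
print(o["ee_pos"],o["grip_width"],o["contact_force"],o["t"])
z=lambda im,x,y,w,h:cv2.resize(im[y:y+h,x:x+w,::-1],(390,520),interpolation=cv2.INTER_CUBIC)
cv2.imwrite("pics/c3.png",np.hstack([z(d["wrist"]["color"],250,100,150,200),z(d["scene"]["color"],290,210,90,120)]))
```

```text
[ 0.39270763 -0.22752916  0.24131751] 1.002474896932225 [ 0.02916417 -0.19055629  0.57308869] 10.9
```

View pics/c3.png

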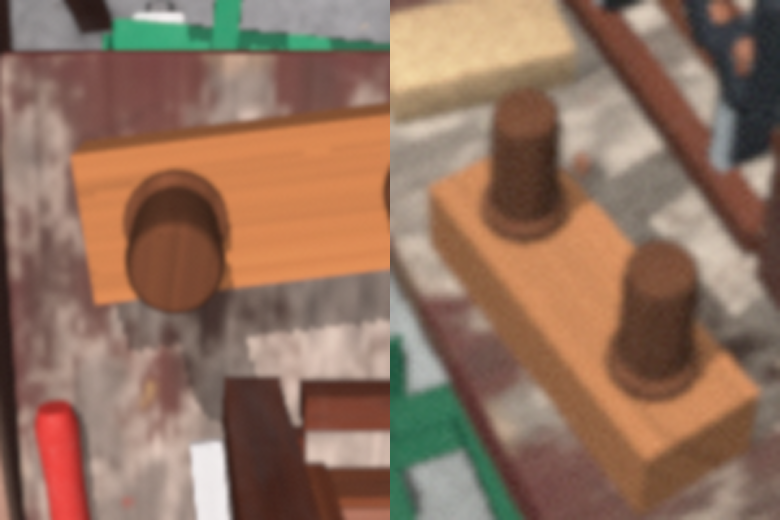

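The new foot's collar, at (655,375) in the scene crop, lies on the rail exactly as its neighbour's does at (525,220). The foot is upright and free of the gripper, so I'm handing in.

```bash
python3 -c "
from workcell import workorder
print(workorder.close_job())"
```

```text
the job is handed in; nothing more can be done
None
```

The tall foot is pressed into the rail's empty hole until its collar met the hard stop, then released; in the last picture it stands upright like its neighbour, the bun foot and cork block were never touched, and I handed the job in at about 11 s (no verdict was returned).

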